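Lay the tea tray

ROBOT

A 6-joint arm with a two-finger parallel gripper is mounted at the origin on the work surface. World frame = base frame: x ahead of the robot, y to its left, z up, the work surface at z = 0. Lengths are in m, angles in degrees, forces in N, time in s.
With the tool pointing down it reaches from about 0.275 to 0.825 m from the base axis. Payload 5.2 kg.
Tool frame: the origin (TCP) lies at the very end of the fingers, on their centre line; the grasp point (between the pads) lies 19 mm behind it; z points along the fingers, y is the line along which they close (so a half turn about z gives the same grasp; the last joint's range is limited). The gripper opens to 93 mm and grips with 3 to 60 N. Pads are 15 mm wide; open, the fingers measure 128 mm over their backs; the gripper's body (75 mm by 188 mm) begins 65 mm behind the grasp point.
Start: joints at [65.501, 14.817, 87.949, -0, 77.235, -11.62], TCP at [0.123, 0.536, 0.219] pointing down, gripper open.
Joint ranges: [-179.93, 179.93], [-52.35, 119.4], [10.71, 147.94], [-69.91, 249.91], [12.55, 155.21], [-178.61, 178.61]. Speed limits (degrees/s): [147.25, 147.25, 180, 180, 180, 180].

INTERFACE

Orientations are given as a 3x3 rotation matrix whose columns are the frame's x, y, z axes.
In Python, from cell import ctrl gives the robot as it stands.
- The arm moves only by the tool play_rows, never from a script. Its argument "moves" is a list of rows, each a list of 5 numbers: the closure in counts, from 0 (fully open) to 255 (shut), then the shift along the tool's x, y, z in cm, then the turn about the tool's z in rad. In form: [[gripper, x, y, z, turn], ...]. A call has 1 to 8 rows; each row is the pose to reach, as a shift and turn from the pose commanded when the call began, along the tool's axes at that moment; what a row does not reach only later rows make up. A row lasts 1/10 s, in which the tool goes at most 50 mm and 8.59 degrees, less where a joint would pass 70% of its speed; a pose out of reach is approached as far as the arm can. A call with a gripper value outside its range is refused whole. The fingers move at their own pace and stop on an object; "grip_force" is the grip in N (left out, the last holds). Time passes only in rows, so rows that repeat a pose let the fingers close. It gives the time, the measured TCP pose, the force, the opening and the grip force at its end, in the units of the state.
- ctrl.observe(): the state, without advancing time (a new reading comes with each control period).
- ctrl.capture(name): name is "side" or "top" or "wrist"; returns (picture, depth): 384x512x3 uint8, red, green, blue; 384x512 float32, m along the optical axis (not along the pixel's ray), 0 where there is no reading.
- ctrl.camera_info(name): a dict with "vfov" (degrees; the focal length in pixels is half the picture's height over the tangent of half this angle, whatever the lens; pixels are square), "cx", "cy" (the principal point, pixels), "position" and "rotation" of the camera in the world; the wrist camera has in their place "mount" (4x4, takes a point from camera to tool coordinates, whose origin is the TCP and whose axes are the flange's). Camera axes: x right, y down, z forward; pixel columns grow to the right and rows downward; lengths in m; the calibration is good to about 2 mm. A picture is of the moment at which its call begins: read the wrist's pose just before it. camera_info takes no time and is no camera call.
- ctrl.close_job(): hands the job in; it is judged then, once.
The state is a dict: "time": time; "joint_pos": joint angles; "dq": joint speeds; "effort": joint torques, N m; "tool_pos": TCP position; "tool_rot": TCP orientation; "force": force on the tool from outside, world axes, zero at the start; "moment": the same for the moment, N m; "gripper_width": opening from 0.0 (shut) to 1.0 (fully open); "grasp_force": force on a finger pad.
Only numpy, scipy, OpenCV 4.12 (cv2) and the standard library are available. Lean on these libraries where they do the work, as an engineer would, in place of code of your own. Each camera call takes 0.05 s, during which the arm holds its last target. There are 200 camera calls.

TASK

Lay the tea tray with the clean things from the drying mat: stand the tumbler midway between the kettle and the sugar jar, in line with them; set the wide tin straight in front of the kettle and the milk jug straight in front of the sugar jar, each with a gap of about 4 cm, where front means towards the tray's long side nearest the robot; and stack the small tin centred on top of the wide tin. Everything stands upright on its own base; leave the kettle, the sugar jar, and the bowl and pepper mill on the mat where they are.

Things in the scene. Friction and masses are not known exactly. Their poses are not given: they have to be found in the camera images.
- tray: Wooden serving tray, fixed to the worktop, 250 mm deep (its x) by 320 mm wide (its y), on the left or the right half of the worktop. Floor 6 mm thick, rim 6 mm thick with its top 18 mm above the worktop. Origin: centre of its underside, on the worktop. Its +x points to its back, away from the robot; -x to its front, the long side towards the robot; it is turned at most about 10 degrees.
- kettle: Small aluminium tea kettle, 0.7 kg, loose, already standing near one back corner of the tray: round body 76 mm across and 72 mm high, arched dark carrying handle up to 118 mm, short spout pointing to the tray's back (out to 65 mm from its axis). Origin: centre of its underside; z up. Its axes are parallel to the tray's.
- sugar_jar: White ceramic sugar jar with a dark wooden lid and knob, 0.7 kg, loose, 66 mm across, 94 mm high, already standing near the other back corner of the tray, about 190 mm from the kettle (which of the two is left varies). Origin: centre of its underside; z up. Its axes are parallel to the tray's.
- tumbler: Plain straight steel drinking tumbler, open at the top, no handle, 54 mm across, 76 mm high, 3 mm wall, about 0.12 kg; on the drying mat. Origin: centre of its underside; z up.
- wide_tin: Closed round flat steel tin, 60 mm across, 38 mm high, flat top, about 0.16 kg; on the drying mat. Origin: centre of its underside; z up.
- small_tin: Closed round narrow steel tin, 42 mm across, 40 mm high, flat top, about 0.08 kg; on the drying mat. Origin: centre of its underside; z up.
- milk_jug: Open steel milk jug, straight round body 50 mm across, 60 mm high, 3 mm wall, about 0.14 kg; a wire handle sticks out on its -x side (to 43 mm from the axis) and a small pouring lip at the rim on its +x side (to 33 mm); any yaw; on the drying mat. Grip it across its y, clear of handle and lip. Origin: centre of its underside; z up.
- bowl: Bystander: small open steel bowl, 80 mm across, 34 mm high, loose, on the drying mat among the other things; stays where it is. Origin: centre of its underside; z up.
- pepper_mill: Bystander: turned dark wooden pepper mill, at most 40 mm across, 75 mm high, loose, on the drying mat among the other things; stays where it is. Origin: centre of its underside; z up. The drying mat is a fixed dark mat 4 mm thick on the other half of the worktop; its six things stand about 110 to 120 mm apart, centre to centre, in two rows of three in any order.
Not all that is in view belongs to the job. Leave any blue or yellow look-alike of the milk_jug alone.

How it is judged (in metres and radians):
At the end, for the whole second after the job is handed in: Tumbler within 112 mm of kettle and jar and 20 mm of their line; tin and jug 15 to 62 mm clear in front of kettle and jar, 15 mm sideways; small tin on wide tin within 10 mm; all four upright (0.1 rad), at rest on tray or tin; kettle, jar, bowl, mill upright, within 20 mm of their start (horizontal distance between tumbler and kettle below 0.112 m and x of tumbler in the frame of kettle between -0.02 and 0.02 m and horizontal distance between tumbler and sugar_jar below 0.112 m and x of tumbler in the frame of sugar_jar between -0.02 and 0.02 m and z of tumbler in the frame of kettle between -0.006 and 0.006 m and x of wide_tin in the frame of kettle between -0.13 and -0.083 m and y of wide_tin in the frame of kettle between -0.015 and 0.015 m and z of wide_tin in the frame of kettle between -0.006 and 0.006 m and x of milk_jug in the frame of sugar_jar between -0.12 and -0.073 m and y of milk_jug in the frame of sugar_jar between -0.015 and 0.015 m and z of milk_jug in the frame of sugar_jar between -0.006 and 0.006 m and horizontal distance between small_tin and wide_tin below 0.01 m and z of small_tin in the frame of wide_tin between 0.034 and 0.042 m and angle between each of tumbler, wide_tin, small_tin, milk_jug's own z axis and vertical below 0.1 rad and linear speed of each of tumbler, wide_tin, small_tin, milk_jug below 0.02 m/s and distance of each of kettle, sugar_jar, bowl, pepper_mill from where it was at the start of the episode below 0.02 m and angle between each of kettle, sugar_jar, bowl, pepper_mill's own z axis and vertical below 0.15 rad); the robot touches nothing.
It fails at once if the kettle is pushed more than 20 mm or tipped over (distance of kettle from where it was at the start of the episode above 0.02 m or angle between kettle's own z axis and vertical above 0.4 rad).
It fails at once if the sugar jar is pushed more than 20 mm or tipped over (distance of sugar_jar from where it was at the start of the episode above 0.02 m or angle between sugar_jar's own z axis and vertical above 0.4 rad).
It fails at once if the bowl is pushed more than 20 mm or tipped over (distance of bowl from where it was at the start of the episode above 0.02 m or angle between bowl's own z axis and vertical above 0.4 rad).
It fails at once if the pepper mill is pushed more than 20 mm or tipped over (distance of pepper_mill from where it was at the start of the episode above 0.02 m or angle between pepper_mill's own z axis and vertical above 0.4 rad).
It also fails if it takes over 112 s, if anything falls off the work surface, if the arm or the gripper's body presses on something with over 40 N, if the wrist force passes 120 N, or if a joint passes its speed limit or range.

## Working session

There is one attempt and no reset: what is moved stays moved. The work goes in short steps, Python scripts to look and compute and a tool call to move; the robot and the scene stay as the last step left them, time stands still between calls to the robot, and variables do not carry over. Pictures are saved under pics/ and viewed, at most 14 in all, crops included, and the job is handed in when it is done.

Besides the shell and the picture viewer there is one more tool, called as name(argument=value, ...) on one line, values as JSON. play_rows: Moves the arm, as the interface text tells. Its arguments: {"type":"object","properties":{"moves":{"type":"array"},"grip_force":{"type":"number"}},"required":["moves"]}

```bash
mkdir -p pics
cat > h.py <<'E'
import numpy as np, cv2
from cell import ctrl
def cam(name):
    i=ctrl.camera_info(name); s=ctrl.observe()
    if 'mount' in i:
        T=np.eye(4);T[:3,:3]=np.array(s['tool_rot']);T[:3,3]=s['tool_pos'];T=T@np.array(i['mount']);R,p=T[:3,:3],T[:3,3]
    else: R,p=np.array(i['rotation']),np.array(i['position'])
    f=192/np.tan(np.radians(i['vfov'])/2)
    return f,i['cx'],i['cy'],R,p
def snap(name,fn):
    c=cam(name); im,d=ctrl.capture(name); cv2.imwrite('pics/'+fn+'.png',im[:,:,::-1]); np.savez('pics/'+fn,im=im,d=d,R=c[3],p=c[4],k=c[:3]); return im,d,c
def pts(d,c):
    f,cx,cy,R,p=c; v,u=np.mgrid[:d.shape[0],:d.shape[1]]
    P=np.stack([(u-cx)/f*d,(v-cy)/f*d,d],-1)@R.T+p
    P[d<=0]=np.nan; return P
def ray(u,v,z,c):
    f,cx,cy,R,p=c; r=R@np.array([(u-cx)/f,(v-cy)/f,1]); return p+r*(z-p[2])/r[2]
E
python3 - <<'E'
from h import *
print(ctrl.observe())
for n in ('top','side'):
    im,d,c=snap(n,n+'0'); print(n,ctrl.camera_info(n),np.mean(d>0))
print(ctrl.camera_info('wrist'))
E
```

```text
{'time': 0.0, 'joint_pos': array([ 6.55021280e+01,  1.48579167e+01,  8.80093917e+01,  8.90406965e-04,
        7.72314952e+01, -1.16224336e+01]), 'dq': array([ 0.05220492, -0.04110947, -0.00779864,  0.0064252 ,  0.00259911,
        0.06060735]), 'effort': array([-1.29937125e-03, -4.37285256e+01, -2.83999640e+01,  7.16564991e-02,
        4.14400909e-02, -1.41735991e-04]), 'tool_pos': array([0.12233865, 0.53569473, 0.21784209]), 'tool_rot': array([[-9.74855907e-01,  2.22834982e-01, -7.28850292e-04],
       [ 2.22835880e-01,  9.74854721e-01, -1.56292239e-03],
       [ 3.62249366e-04, -1.68603812e-03, -9.99998513e-01]]), 'force': array([ 0.56917882, -0.58894342, -0.51845813]), 'moment': array([-0.0251498 , -0.01249728, -0.00189596]), 'grasp_force': 0.0, 'gripper_width': 1.002345195001976}
top {'vfov': 56.62357334420202, 'cx': 255.4717205608995, 'cy': 188.33657060514008, 'position': array([0.20265072, 0.08867786, 1.12439459]), 'rotation': array([[-5.53176141e-03, -9.82303884e-01,  1.87212390e-01],
       [-9.99983161e-01,  5.76237747e-03,  6.87654847e-04],
       [-1.75427449e-03, -1.87205434e-01, -9.82319219e-01]])} 0.9960123697916666
side {'vfov': 42.04457700482852, 'cx': 258.3997002445807, 'cy': 187.96496329399773, 'position': array([0.02298584, 1.22333246, 0.91948376]), 'rotation': array([[-0.95522207, -0.15826577,  0.2500055 ],
       [-0.29501033,  0.57450922, -0.76348416],
       [-0.02279705, -0.80305112, -0.59547392]])} 0.9962107340494791
{'vfov': 70.08106173379089, 'cx': 250.54561923605084, 'cy': 199.4164883759106, 'mount': array([[-1.90488292e-04, -9.60857963e-01, -2.77041403e-01,
         7.61609050e-02],
       [ 9.99999855e-01, -4.32326833e-05, -5.37637316e-04,
         1.62543128e-03],
       [ 5.04615853e-04, -2.77041465e-01,  9.60857831e-01,
        -1.66192533e-01],
       [ 0.00000000e+00,  0.00000000e+00,  0.00000000e+00,
         1.00000000e+00]])}
```

View pics/top0.png

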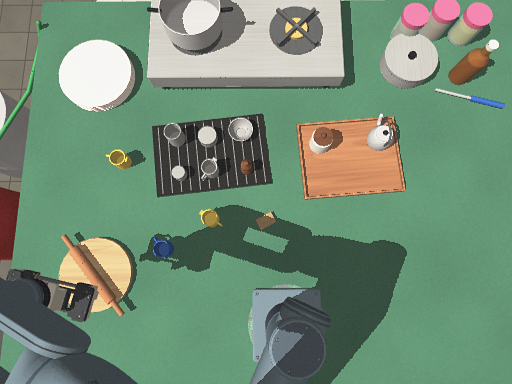

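View pics/side0.png

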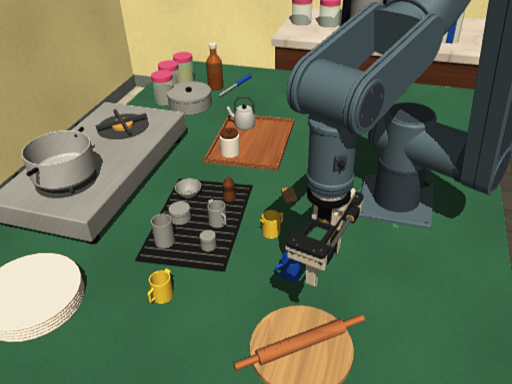

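The top view shows the tray at right, with the kettle near (380,137) and the jar near (321,140). On the mat are the tumbler (173,133), wide tin (207,135), bowl (241,129), small tin (178,172), jug (209,168) and mill (247,167). I'll measure them from depth in both views.

```bash
cat > m.py <<'E'
from h import *
def load(fn):
    z=np.load('pics/'+fn+'.npz'); return z['im'],z['d'],(*z['k'],z['R'],z['p'])
def clusters(fn,zmin,xr,yr,minA=20):
    im,d,c=load(fn); P=pts(d,c)
    m=(P[...,2]>zmin)&(P[...,0]>xr[0])&(P[...,0]<xr[1])&(P[...,1]>yr[0])&(P[...,1]<yr[1])
    n,l,st,ce=cv2.connectedComponentsWithStats(m.astype(np.uint8),connectivity=4)
    for i in range(1,n):
        if st[i,4]<minA: continue
        Q=P[l==i]; zt=np.percentile(Q[:,2],97); T=Q[Q[:,2]>zt-.006]
        (cc,r)=cv2.minEnclosingCircle(T[:,:2].astype(np.float32)*1000)
        print(fn,'px',ce[i].round(),'n',st[i,4],'ztop %.3f'%zt,'topcircle',np.round(cc,1),'r %.1f'%r,'mid',((T[:,:2].max(0)+T[:,:2].min(0))/2*1000).round(1),'ext',np.ptp(T[:,:2],axis=0).round(3))
E
python3 - <<'E'
from m import *
for fn in ('top0','side0'):
    im,d,c=load(fn);P=pts(d,c)
    clusters(fn,.02,(.2,.65),(-.35,.45))
im,d,c=load('top0')
for n,uv in dict(mat=[(153,126),(263,114),(272,184),(158,196)],tray=[(298,124),(396,117),(405,190),(305,198)]).items():
    print(n,[ray(*q,.004 if n=='mat' else .018,c)[:2].round(3) for q in uv])
E
```

```text
top0 px [380. 135.] n 605 ztop 0.121 topcircle [ 571.8 -306.6] r 25.4 mid [ 571.8 -307.7] ext [0.051 0.009]
top0 px [240. 127.] n 202 ztop 0.040 topcircle [603.5 137.9] r 39.9 mid [603.7 138. ] ext [0.076 0.077]
top0 px [174. 134.] n 281 ztop 0.081 topcircle [583.2 345.7] r 27.0 mid [583.5 345.8] ext [0.052 0.051]
top0 px [207. 136.] n 298 ztop 0.044 topcircle [583.6 243.9] r 30.0 mid [583.6 244.5] ext [0.06  0.055]
top0 px [321. 139.] n 457 ztop 0.094 topcircle [ 562.2 -117.4] r 27.9 mid [ 560.9 -116.9] ext [0.051 0.055]
top0 px [209. 168.] n 187 ztop 0.064 topcircle [478.  229.9] r 28.8 mid [477.4 233.2] ext [0.054 0.046]
top0 px [246. 166.] n 129 ztop 0.078 topcircle [479.9 118.3] r 8.8 mid [479.9 119.3] ext [0.016 0.015]
top0 px [179. 173.] n 160 ztop 0.047 topcircle [462.6 331.5] r 20.2 mid [462.3 330.8] ext [0.039 0.038]
top0 px [209. 217.] n 131 ztop 0.061 topcircle [319.8 233.5] r 29.1 mid [319.  232.6] ext [0.049 0.055]
top0 px [162. 248.] n 170 ztop 0.061 topcircle [222.4 368. ] r 29.2 mid [226.7 369.4] ext [0.05  0.049]
side0 px [243. 114.] n 506 ztop 0.120 topcircle [ 567
[... 402 characters left out ...]
ztop 0.067 topcircle [475.1 234.8] r 30.6 mid [472.5 235.9] ext [0.055 0.053]
side0 px [169. 221.] n 912 ztop 0.081 topcircle [578.2 348.2] r 30.3 mid [579.8 349.1] ext [0.053 0.055]
side0 px [271. 221.] n 401 ztop 0.063 topcircle [317.1 235.6] r 31.7 mid [315.5 235.6] ext [0.047 0.058]
side0 px [207. 238.] n 239 ztop 0.047 topcircle [459.3 334.4] r 23.5 mid [459.2 333.7] ext [0.041 0.045]
side0 px [288. 266.] n 377 ztop 0.062 topcircle [224.8 372.2] r 26.6 mid [223.6 375.1] ext [0.045 0.045]
mat [array([0.628, 0.428]), array([0.668, 0.063]), array([0.43 , 0.036]), array([0.393, 0.4  ])]
tray [array([ 0.627, -0.051]), array([ 0.649, -0.373]), array([ 0.405, -0.382]), array([ 0.382, -0.066])]
```

play_rows(moves=[[0,-5,-2.4,0,0],[0,-10,-4.9,0,0],[0,-15,-7.3,0,0],[0,-20,-9.8,0,0],[0,-25,-12.2,0,0],[0,-30,-14.6,0,0],[0,-35,-17,0,0],[0,-38,-18.5,0,0]])

```text
time: 0.9
tool_pos: [0.4353, 0.2837, 0.2184]
tool_rot: [[-0.975, 0.223, -0.0], [0.223, 0.975, 0.0], [0.0, -0.0, -1.0]]
force: [0.1, 1.2, -0.4]
gripper_width: 1.0
grasp_force: 0.0
```

play_rows(moves=[[0,-4,-2,0,0],[0,-4,-2,0,0],[0,-4,-2,0,0]])

```text
time: 1.2
tool_pos: [0.4689, 0.2561, 0.2179]
tool_rot: [[-0.974, 0.226, -0.002], [0.226, 0.974, -0.0], [0.002, -0.001, -1.0]]
force: [-0.3, 0.3, -0.4]
gripper_width: 0.997
grasp_force: 0.0
```

Run:
```python
from m import *
snap('wrist','w1'); s=ctrl.observe(); print(s['time'],s['tool_pos'],s['tool_rot'][:,1])
clusters('w1',.02,(.3,.7),(.03,.45))
```

```text
1.25 [0.46804842 0.25691213 0.21807209] [ 2.23824467e-01  9.74629398e-01 -3.79357072e-04]
w1 px [198.  64.] n 931 ztop 0.061 topcircle [321.7 234.6] r 29.1 mid [321.3 234.9] ext [0.043 0.055]
w1 px [308. 163.] n 956 ztop 0.045 topcircle [461.7 333.6] r 20.8 mid [461.6 333.7] ext [0.041 0.041]
w1 px [234. 192.] n 1013 ztop 0.065 topcircle [477.6 232.9] r 29.3 mid [476.2 234.8] ext [0.055 0.05 ]
w1 px [152. 213.] n 944 ztop 0.079 topcircle [479.8 121.5] r 8.8 mid [479.7 122. ] ext [0.017 0.015]
w1 px [260. 319.] n 52494 ztop 0.338 topcircle [449.2 264.7] r 59.3 mid [448.7 264.7] ext [0.029 0.115]
w1 px [261. 259.] n 1518 ztop 0.044 topcircle [582.9 246.5] r 30.3 mid [582.8 246.6] ext [0.059 0.059]
```

View pics/w1.png

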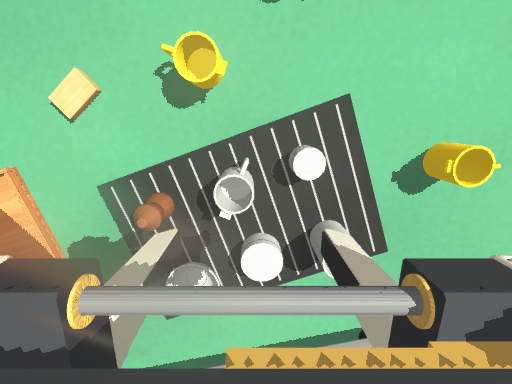

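play_rows(moves=[[0,-1.5,2,0,0.149],[0,-3,4,0,0.298],[0,-4.5,6,0,0.447],[0,-6,8,0,0.596],[0,-7.5,10,0,0.745],[0,-9.1,11.3,0,0.894],[0,-9.1,11.3,0,1.043],[0,-9.1,11.3,0,1.19]])

```text
time: 2.05
tool_pos: [0.581, 0.349, 0.218]
tool_rot: [[-0.152, 0.988, -0.001], [0.988, 0.152, -0.0], [0.0, -0.001, -1.0]]
force: [-0.2, -0.3, 0.2]
gripper_width: 1.001
grasp_force: 0.0
```

```bash
cat > go.py <<'E'
import sys; from h import *
# target x y z [y-axis angle deg] -> shift in tool axes cm, turn rad
a=[float(v) for v in sys.argv[1:]]; s=ctrl.observe(); R=np.array(s['tool_rot']); p=np.array(s['tool_pos'])
print('t',s['time'],'pos',p.round(4),'yang %.1f'%np.degrees(np.arctan2(R[1,1],R[0,1])),'q6 %.0f'%s['joint_pos'][5],'w %.3f'%s['gripper_width'])
if a:
    print('shift cm',(R.T@(np.array(a[:3])-p)*100).round(2))
    if len(a)>3: 
        t=np.radians(np.degrees(np.arctan2(R[1,1],R[0,1]))-a[3]); print('turn',round((t+np.pi/2)%np.pi-np.pi/2,3))
E
python3 go.py .582 .347 .031 3.7
python3 - <<'E'
from m import *
snap('wrist','w2')
clusters('w2',.02,(.4,.7),(.2,.45))
E
```

```text
t 2.05 pos [0.581 0.349 0.218] yang 8.8 q6 13 w 1.001
shift cm [-0.22  0.09 18.7 ]
turn 0.088
w2 px [251. 190.] n 1206 ztop 0.081 topcircle [583.  349.1] r 26.9 mid [583. 349.] ext [0.053 0.053]
w2 px [158. 180.] n 984 ztop 0.045 topcircle [462.  334.1] r 21.0 mid [462.1 334.3] ext [0.041 0.041]
w2 px [259. 319.] n 51870 ztop 0.338 topcircle [580.6 372. ] r 59.7 mid [580.6 372.8] ext [0.118 0.02 ]
w2 px [240. 252.] n 1540 ztop 0.044 topcircle [583.1 246.8] r 30.0 mid [583.1 246.7] ext [0.059 0.059]
```

View pics/w2.png

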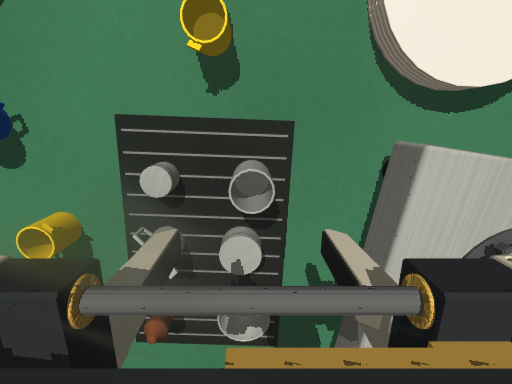

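The tumbler's rim is centred at px (251,190), so it stands at (.583,.349), directly below the tool. I'll descend and grip it.

play_rows(moves=[[0,0,0.2,5,0.09],[0,0,0.2,10,0.09],[0,0,0.2,14,0.09],[0,0,0.2,17,0.09],[0,0,0.2,18.7,0.09],[0,0,0.2,18.7,0.09],[150,0,0.2,18.7,0.09],[150,0,0.2,18.7,0.09]], grip_force=20)

```text
time: 2.9
tool_pos: [0.5852, 0.3482, 0.0336]
tool_rot: [[-0.068, 0.998, 0.003], [0.998, 0.068, 0.001], [0.001, 0.003, -1.0]]
force: [0.4, -0.5, 0.4]
gripper_width: 0.882
grasp_force: 0.0
```

play_rows(moves=[[150,0,0,0,0],[150,0,0,0,0],[150,0,0,0,0]])

```text
time: 3.2
tool_pos: [0.5847, 0.3472, 0.0325]
tool_rot: [[-0.066, 0.998, 0.001], [0.998, 0.066, 0.0], [0.0, 0.001, -1.0]]
force: [-1.5, -0.4, 1.5]
gripper_width: 0.621
grasp_force: 0.7
```

play_rows(moves=[[150,0,0,0,0],[150,0,0,0,0],[150,0,0,-2,0],[150,0,0,-6,0],[150,0,0,-11,0],[150,0,0,-16,0],[150,-1,0,-18.3,0],[150,-4,0,-18.3,0]])

```text
time: 4.0
tool_pos: [0.5892, 0.3098, 0.2199]
tool_rot: [[-0.069, 0.998, 0.009], [0.998, 0.069, 0.004], [0.003, 0.009, -1.0]]
force: [1.0, -0.9, -2.1]
gripper_width: 0.583
grasp_force: 20.0
```

```bash
python3 go.py .52 -.209 .22
python3 - <<'E'
from m import *
for fn in ('top0','side0'):
    im,d,c=load(fn);P=pts(d,c)
    for n,xr,yr in (('kettle',(.5,.65),(-.36,-.25)),('jar',(.5,.62),(-.17,-.06))):
        for lo,hi in ((.025,.05),(.05,.07),(.07,.08)):
            m=(P[...,2]>lo)&(P[...,2]<hi)&(P[...,0]>xr[0])&(P[...,0]<xr[1])&(P[...,1]>yr[0])&(P[...,1]<yr[1])
            Q=P[m]; print(fn,n,lo,len(Q),Q[:,:2].min(0).round(3),Q[:,:2].max(0).round(3),((Q[:,:2].min(0)+Q[:,:2].max(0))/2).round(3))
E
```

```text
t 4.0 pos [0.5892 0.3098 0.2199] yang 4.0 q6 14 w 0.583
shift cm [-51.28 -10.49  -0.29]
top0 kettle 0.025 99 [ 0.535 -0.345] [ 0.624 -0.27 ] [ 0.58  -0.308]
top0 kettle 0.05 196 [ 0.536 -0.343] [ 0.632 -0.272] [ 0.584 -0.307]
top0 kettle 0.07 203 [ 0.537 -0.334] [ 0.637 -0.281] [ 0.587 -0.307]
top0 jar 0.025 51 [ 0.53  -0.141] [ 0.57  -0.085] [ 0.55  -0.113]
top0 jar 0.05 43 [ 0.529 -0.141] [ 0.581 -0.084] [ 0.555 -0.113]
top0 jar 0.07 60 [ 0.53  -0.147] [ 0.589 -0.085] [ 0.559 -0.116]
side0 kettle 0.025 143 [ 0.533 -0.35 ] [ 0.626 -0.26 ] [ 0.579 -0.305]
side0 kettle 0.05 145 [ 0.531 -0.32 ] [ 0.63  -0.267] [ 0.581 -0.294]
side0 kettle 0.07 104 [ 0.535 -0.337] [ 0.638 -0.27 ] [ 0.587 -0.304]
side0 jar 0.025 123 [ 0.525 -0.13 ] [ 0.589 -0.077] [ 0.557 -0.103]
side0 jar 0.05 103 [ 0.526 -0.117] [ 0.585 -0.076] [ 0.556 -0.097]
side0 jar 0.07 66 [ 0.526 -0.13 ] [ 0.59  -0.082] [ 0.558 -0.106]
```

play_rows(moves=[[150,-5,-0.5,0,0],[150,-10,-1,0,0],[150,-15,-1.6,0,0],[150,-20,-2.1,0,0],[150,-25,-2.7,0,0],[150,-30,-3.2,0,0],[150,-35,-3.8,0,0],[150,-40,-4.3,0,0]])

```text
time: 4.8
tool_pos: [0.5702, -0.0944, 0.2143]
tool_rot: [[-0.066, 0.998, -0.0], [0.998, 0.066, 0.0], [0.0, -0.0, -1.0]]
force: [1.2, -0.7, -1.0]
gripper_width: 0.583
grasp_force: 20.0
```

play_rows(moves=[[150,-4,-0.5,0,0],[150,-8,-0.9,0,0],[150,-11,-1.2,0,0],[150,-11,-1.2,0,0],[150,-11,-1.2,0,0],[150,-11,-1.2,0,0]])

```text
time: 5.4
tool_pos: [0.5659, -0.202, 0.2143]
tool_rot: [[-0.066, 0.998, -0.0], [0.998, 0.066, 0.001], [0.001, -0.0, -1.0]]
force: [1.0, 0.8, -1.0]
gripper_width: 0.585
grasp_force: 20.0
```

```bash
python3 go.py .5665 -.21 .036 3.6
python3 - <<'E'
from m import *
snap('wrist','w3')
clusters('w3',.025,(.4,.7),(-.36,-.04))
E
```

```text
t 5.4 pos [ 0.5659 -0.202   0.2143] yang 3.8 q6 -34 w 0.585
shift cm [-8.100e-01  1.000e-02  1.783e+01]
turn 0.004
w3 px [251. 111.] n 3074 ztop 0.098 topcircle [ 561.7 -115.5] r 7.9 mid [ 561.5 -115.7] ext [0.015 0.015]
w3 px [256. 313.] n 64529 ztop 0.335 topcircle [ 566.9 -178.4] r 58.4 mid [ 566.9 -177.7] ext [0.117 0.011]
```

View pics/w3.png

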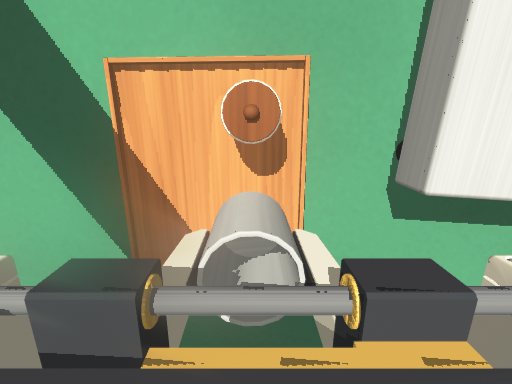

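The jar lid is at px (251,111), giving (.562,-.1155), which agrees with the top view. The tumbler is held upright. I'll lower it between the kettle and the jar.

play_rows(moves=[[150,-0.8,0,3,0],[150,-0.8,0,7,0],[150,-0.8,0,11,0],[150,-0.8,0,14,0],[150,-0.8,0,16.5,0],[150,-0.8,0,17.5,0],[150,-0.8,0,17.9,0],[150,-0.8,0,17.9,0]])

```text
time: 6.25
tool_pos: [0.5672, -0.2106, 0.0362]
tool_rot: [[-0.067, 0.998, 0.001], [0.998, 0.067, -0.0], [-0.0, 0.001, -1.0]]
force: [0.5, 0.0, -0.4]
gripper_width: 0.585
grasp_force: 20.0
```

play_rows(moves=[[150,0,0,0.05,0],[90,0,0,0.05,0],[50,0,0,0.05,0],[50,0,0,0.05,0],[50,0,0,0.05,0]])

```text
time: 6.75
tool_pos: [0.5668, -0.2112, 0.0356]
tool_rot: [[-0.066, 0.998, 0.001], [0.998, 0.066, -0.0], [-0.0, 0.001, -1.0]]
force: [-0.4, -0.6, -0.5]
gripper_width: 0.795
grasp_force: 0.0
```

play_rows(moves=[[50,0,0,-2,0],[50,0,0,-6,0],[50,0,0,-11,0],[50,0,0,-15,0],[50,2,0,-18.3,0],[50,6,0,-18.3,0],[50,11,0,-18.3,-0.14],[50,16,0,-18.3,-0.28]])

```text
time: 7.55
tool_pos: [0.5558, -0.0503, 0.2187]
tool_rot: [[-0.343, 0.939, 0.001], [0.939, 0.343, -0.0], [-0.001, 0.001, -1.0]]
force: [0.7, 0.3, -0.4]
gripper_width: 0.807
grasp_force: 0.0
```

```bash
python3 go.py .582 .246 .21 80
```

```text
t 7.55 pos [ 0.5558 -0.0503  0.2187] yang 20.0 q6 -37 w 0.807
shift cm [26.94 12.62  0.87]
turn -1.046
```

play_rows(moves=[[50,4,2,0.2,-0.14],[50,8,4,0.4,-0.28],[50,12,5.6,0.6,-0.42],[50,16,7.5,0.9,-0.56],[50,20,9.4,0.9,-0.7],[50,24,11.3,0.9,-0.84],[50,26.9,12.6,0.9,-0.98],[50,26.9,12.6,0.9,-1.05]])

```text
time: 8.35
tool_pos: [0.5828, 0.2489, 0.2089]
tool_rot: [[-0.986, 0.165, -0.0], [0.165, 0.986, 0.002], [0.0, 0.002, -1.0]]
force: [-0.2, -0.3, 0.2]
gripper_width: 0.804
grasp_force: 0.0
```

play_rows(moves=[[50,0,0,0,0],[50,0,0,0,0]])

```text
time: 8.55
tool_pos: [0.5832, 0.2442, 0.2091]
tool_rot: [[-0.984, 0.176, -0.0], [0.176, 0.984, -0.0], [0.0, -0.0, -1.0]]
force: [0.3, -0.2, -0.0]
gripper_width: 0.804
grasp_force: 0.0
```

```bash
python3 go.py .583 .2467 .011 80;python3 - <<'E'
from m import *
snap('wrist','w4')
clusters('w4',.02,(.4,.7),(.05,.45))
snap('top','top1')
clusters('top1',.02,(.4,.64),(-.36,-.05))
E
```

```text
t 8.55 pos [0.5832 0.2442 0.2091] yang 79.9 q6 -67 w 0.804
shift cm [ 0.06  0.25 19.81]
turn -0.002
w4 px [308.  66.] n 1334 ztop 0.045 topcircle [462.1 333.5] r 20.9 mid [462.  333.5] ext [0.041 0.041]
w4 px [221.  88.] n 1101 ztop 0.065 topcircle [478.1 233.5] r 29.2 mid [476.8 234.9] ext [0.055 0.049]
w4 px [129. 117.] n 1231 ztop 0.079 topcircle [479.9 121.6] r 9.0 mid [480.1 121.6] ext [0.017 0.017]
w4 px [251. 182.] n 1825 ztop 0.044 topcircle [583.1 246.4] r 29.9 mid [582.8 246.4] ext [0.059 0.059]
w4 px [256. 318.] n 56338 ztop 0.329 topcircle [563.2 251.4] r 59.9 mid [562.6 251.4] ext [0.024 0.118]
top1 px [380. 135.] n 608 ztop 0.122 topcircle [ 572.9 -306.2] r 24.0 mid [ 572.9 -307.7] ext [0.048 0.008]
top1 px [351. 137.] n 294 ztop 0.083 topcircle [ 569.6 -211.1] r 27.1 mid [ 569.5 -210.8] ext [0.054 0.05 ]
top1 px [321. 139.] n 456 ztop 0.094 topcircle [ 562.5 -116.3] r 28.1 mid [ 563.8 -116.7] ext [0.052 0.054]
```

play_rows(moves=[[50,0,0.2,5,0],[50,0,0.2,10,0],[50,0,0.2,15,0],[50,0,0.2,18,0],[50,0,0.2,19.6,0],[50,0,0.2,19.6,0],[150,0,0.2,19.6,0],[150,0,0.2,19.6,0]])

```text
time: 9.45
tool_pos: [0.5851, 0.2464, 0.0149]
tool_rot: [[-0.985, 0.175, 0.003], [0.175, 0.985, 0.001], [-0.003, 0.001, -1.0]]
force: [-0.4, -0.4, -0.3]
gripper_width: 0.679
grasp_force: 0.0
```

play_rows(moves=[[150,0,0,0,0],[150,0,0,0,0],[150,0,0,0,0]])

```text
time: 9.75
tool_pos: [0.5851, 0.2465, 0.015]
tool_rot: [[-0.985, 0.174, 0.003], [0.174, 0.985, 0.0], [-0.003, 0.001, -1.0]]
force: [-0.6, -2.1, 6.9]
gripper_width: 0.642
grasp_force: 20.0
```

play_rows(moves=[[150,0,0,0,0],[150,0,0,-2,0],[150,0,0,-6,0],[150,0,0,-11,0],[150,0,0,-15,0],[150,0,-2,-18,0],[150,0,-5,-19,0],[150,0,-10,-19,0]])

```text
time: 10.55
tool_pos: [0.5674, 0.1493, 0.206]
tool_rot: [[-0.985, 0.17, 0.006], [0.17, 0.985, 0.001], [-0.005, 0.002, -1.0]]
force: [0.2, -0.6, -1.2]
gripper_width: 0.645
grasp_force: 20.0
```

```bash
python3 go.py .466 -.311 .2 93.6
```

```text
t 10.55 pos [0.5674 0.1493 0.206 ] yang 80.2 q6 -76 w 0.645
shift cm [  2.15 -47.08   0.47]
turn -0.234
```

play_rows(moves=[[150,0.2,-5,0,-0.04],[150,0.5,-10,0,-0.08],[150,0.7,-15,0,-0.12],[150,0.9,-20,0,-0.16],[150,1.1,-25,0,-0.2],[150,1.4,-30,0,-0.23],[150,1.6,-35,0,-0.23],[150,1.8,-40,0,-0.23]])

```text
time: 11.35
tool_pos: [0.4782, -0.2439, 0.2035]
tool_rot: [[-0.998, -0.055, 0.001], [-0.055, 0.998, 0.0], [-0.001, 0.0, -1.0]]
force: [0.5, 0.3, -1.4]
gripper_width: 0.64
grasp_force: 20.0
```

```bash
python3 go.py .467 -.311 .2 93.6
```

```text
t 11.35 pos [ 0.4782 -0.2439  0.2035] yang 93.2 q6 -132 w 0.640
shift cm [ 1.49 -6.64  0.35]
turn -0.008
```

play_rows(moves=[[150,0.8,-4,0,0],[150,1.4,-6.5,0,0],[150,1.4,-6.5,0,0],[150,1.4,-6.5,5,0],[150,1.4,-6.5,10,0],[150,1.4,-6.5,14,0]])

```text
time: 11.95
tool_pos: [0.4681, -0.3063, 0.0612]
tool_rot: [[-0.998, -0.055, -0.001], [-0.055, 0.998, 0.001], [0.001, 0.001, -1.0]]
force: [-0.2, 0.0, -2.4]
gripper_width: 0.643
grasp_force: 20.0
```

```bash
python3 go.py .467 -.311 .018 93.6
```

```text
t 11.95 pos [ 0.4681 -0.3063  0.0612] yang 93.2 q6 -138 w 0.643
shift cm [ 0.13 -0.47  4.32]
turn -0.007
```

play_rows(moves=[[150,0.1,-0.5,1,0],[150,0.1,-0.5,2.5,0],[150,0.1,-0.5,3.8,0],[150,0.1,-0.5,4.2,0],[150,0.1,-0.5,4.3,0],[150,0.1,-0.5,4.3,0]])

```text
time: 12.55
tool_pos: [0.4685, -0.3135, 0.0211]
tool_rot: [[-0.998, -0.055, 0.001], [-0.055, 0.998, -0.001], [-0.001, -0.001, -1.0]]
force: [0.4, 0.5, -1.0]
gripper_width: 0.646
grasp_force: 20.0
```

play_rows(moves=[[100,0,0,0.05,0],[60,0,0,0.05,0],[40,0,0,0.05,0],[40,0,0,0.05,0]])

```text
time: 12.95
tool_pos: [0.4682, -0.3133, 0.02]
tool_rot: [[-0.998, -0.055, 0.001], [-0.055, 0.998, -0.001], [-0.0, -0.001, -1.0]]
force: [0.0, 0.1, -0.6]
gripper_width: 0.826
grasp_force: 0.0
```

play_rows(moves=[[40,0,0,-2,0],[40,0,0,-6,0],[40,0,0,-11,0],[40,0,0,-15,0],[40,0,3,-19,0.05],[40,0,8,-19,0.1],[40,0,13,-19,0.15],[40,0,18,-19,0.2]])

```text
time: 13.75
tool_pos: [0.4577, -0.132, 0.2103]
tool_rot: [[-0.989, 0.147, 0.001], [0.147, 0.989, -0.001], [-0.001, -0.0, -1.0]]
force: [0.6, 0.1, 0.3]
gripper_width: 0.846
grasp_force: 0.0
```

```bash
python3 go.py .477 .233 .21 56
python3 - <<'E'
from m import *
snap('wrist','w5')
clusters('w5',.025,(.4,.7),(-.40,-.04))
E
```

```text
t 13.75 pos [ 0.4577 -0.132   0.2103] yang 81.5 q6 -111 w 0.846
shift cm [3.480e+00 3.638e+01 1.000e-02]
turn 0.445
w5 px [114. 208.] n 1902 ztop 0.046 topcircle [ 466.1 -312.6] r 30.7 mid [ 466.4 -312.6] ext [0.059 0.061]
w5 px [257. 316.] n 58658 ztop 0.330 topcircle [ 437.3 -125.6] r 59.6 mid [ 436.8 -125.5] ext [0.02  0.118]
```

View pics/w5.png

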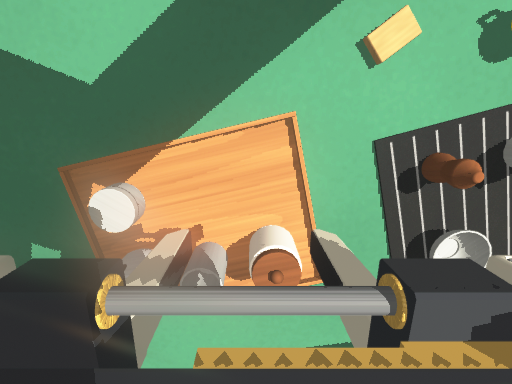

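The wide tin stands at px (114,208), giving (.466,-.313), on target. The milk jug is next.

play_rows(moves=[[20,0.4,5,0,0.07],[20,0.9,10,0,0.14],[20,1.4,15,0,0.21],[20,2,20,0,0.28],[20,2.5,25,0,0.35],[20,3,30,0,0.42],[20,3.7,35,0,0.445],[20,3.7,36.6,0,0.445]])

```text
time: 14.6
tool_pos: [0.4735, 0.2382, 0.2098]
tool_rot: [[-0.833, 0.554, 0.0], [0.554, 0.833, 0.002], [0.001, 0.001, -1.0]]
force: [-0.7, 0.3, 0.0]
gripper_width: 0.921
grasp_force: 0.0
```

play_rows(moves=[[20,0,1,0,0],[20,0,1,0,0]])

```text
time: 14.8
tool_pos: [0.4805, 0.2428, 0.2095]
tool_rot: [[-0.832, 0.555, 0.0], [0.555, 0.832, -0.0], [-0.0, -0.0, -1.0]]
force: [0.5, -0.2, 0.4]
gripper_width: 0.924
grasp_force: 0.0
```

```bash
python3 go.py .4745 .2357 .03 56.4
python3 - <<'E'
from m import *
im,d,c=snap('wrist','w6')
clusters('w6',.02,(.42,.55),(.18,.30))
cv2.imwrite('pics/w6c.png',cv2.resize(im[80:280,150:350,::-1],(600,600),interpolation=cv2.INTER_CUBIC))
E
```

```text
t 14.8 pos [0.4805 0.2428 0.2095] yang 56.3 q6 -41 w 0.924
shift cm [ 0.11 -0.92 17.95]
turn -0.002
w6 px [240. 186.] n 1029 ztop 0.065 topcircle [477.2 232.3] r 29.2 mid [476.5 235.1] ext [0.055 0.049]
w6 px [224. 325.] n 42588 ztop 0.330 topcircle [461.8 254.6] r 54.7 mid [461.6 254.6] ext [0.062 0.091]
```

View pics/w6c.png

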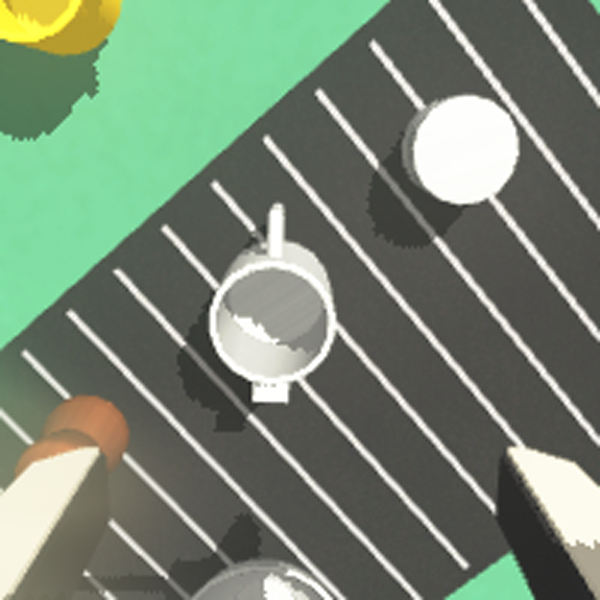

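The jug's rim centre is at about px (241,187), with the handle straight up and the lip straight down. The fingers therefore close across its y.

Run:
```python
from m import *
im,d,c=load('w6'); print(ray(241,186.7,.064,c))
```

```text
[0.47329069 0.23619362 0.064     ]
```

play_rows(moves=[[20,0.2,-1,3,0.02],[20,0.2,-1,8,0.02],[20,0.2,-1,13,0.02],[20,0.2,-1,17,0.02],[20,0.2,-1,18.5,0.02],[20,0.2,-1,18.5,0.02],[150,0.2,-1,18.5,0.02],[150,0.2,-1,18.5,0.02]])

```text
time: 15.65
tool_pos: [0.4741, 0.2348, 0.0263]
tool_rot: [[-0.819, 0.574, 0.003], [0.574, 0.819, 0.001], [-0.002, 0.002, -1.0]]
force: [0.0, -0.1, -0.2]
gripper_width: 0.793
grasp_force: 0.0
```

play_rows(moves=[[150,0,0,0,0],[150,0,0,0,0],[150,0,0,0,0],[150,0,0,0,0],[150,0,0,0,0],[150,0,0,0,0]])

```text
time: 16.25
tool_pos: [0.4729, 0.2353, 0.0254]
tool_rot: [[-0.82, 0.572, 0.001], [0.572, 0.82, -0.0], [-0.001, 0.0, -1.0]]
force: [-1.9, -1.4, 5.8]
gripper_width: 0.544
grasp_force: 20.0
```

play_rows(moves=[[150,0,0,-1,0],[150,0,0,-4,0],[150,0,0,-8,0],[150,0,0,-13,0],[150,0,0,-18,0],[150,0,-2,-18,0],[150,0,-2,-18,0]])

```text
time: 16.95
tool_pos: [0.4607, 0.2182, 0.2066]
tool_rot: [[-0.82, 0.573, 0.003], [0.573, 0.82, 0.0], [-0.002, 0.002, -1.0]]
force: [0.4, -0.8, -1.7]
gripper_width: 0.543
grasp_force: 20.0
```

```bash
python3 go.py .463 -.121 .21 85
```

```text
t 16.95 pos [0.4607 0.2182 0.2066] yang 55.0 q6 -42 w 0.543
shift cm [-19.62 -27.67  -0.34]
turn -0.523
```

play_rows(moves=[[150,-2.8,-4,0,-0.09],[150,-5.6,-8,0,-0.18],[150,-8.4,-12,0,-0.27],[150,-11.2,-16,0,-0.36],[150,-14,-20,0,-0.45],[150,-16.8,-24,0,-0.54],[150,-19.6,-27.7,0,-0.63],[150,-19.6,-27.7,0,-0.67]])

```text
time: 17.75
tool_pos: [0.4631, -0.1257, 0.2034]
tool_rot: [[-0.998, -0.057, -0.002], [-0.057, 0.998, -0.001], [0.002, -0.001, -1.0]]
force: [-0.0, 1.2, -1.2]
gripper_width: 0.545
grasp_force: 20.0
```

play_rows(moves=[[150,0,0,0,0],[150,0,0,0,0]])

```text
time: 17.95
tool_pos: [0.4627, -0.1197, 0.2037]
tool_rot: [[-0.998, -0.059, -0.002], [-0.059, 0.998, 0.002], [0.002, 0.002, -1.0]]
force: [-0.3, -0.8, -1.9]
gripper_width: 0.542
grasp_force: 20.0
```

```bash
python3 go.py .4645 -.1216 .0285 93.6
```

```text
t 17.95 pos [ 0.4627 -0.1197  0.2037] yang 93.4 q6 -121 w 0.542
shift cm [-0.2  -0.23 17.52]
turn -0.004
```

play_rows(moves=[[150,-0.2,-0.2,4,0],[150,-0.2,-0.2,9,0],[150,-0.2,-0.2,13,0],[150,-0.2,-0.2,16,0],[150,-0.2,-0.2,17,0],[150,-0.2,-0.2,17.4,0],[150,-0.2,-0.2,17.5,0],[150,-0.2,-0.2,17.5,0]])

```text
time: 18.75
tool_pos: [0.4665, -0.1226, 0.031]
tool_rot: [[-0.998, -0.061, 0.002], [-0.061, 0.998, -0.001], [-0.002, -0.001, -1.0]]
force: [0.2, 0.4, -0.4]
gripper_width: 0.545
grasp_force: 20.0
```

play_rows(moves=[[150,0,0,0.05,0],[100,0,0,0.05,0],[70,0,0,0.05,0],[70,0,0,0.05,0],[70,0,0,0.05,0]])

```text
time: 19.25
tool_pos: [0.4654, -0.1225, 0.0294]
tool_rot: [[-0.998, -0.06, 0.0], [-0.06, 0.998, -0.0], [-0.0, -0.0, -1.0]]
force: [-0.0, -0.7, 0.5]
gripper_width: 0.721
grasp_force: 0.0
```

play_rows(moves=[[70,0,0,-2,0],[70,0,0,-6,0],[70,0,0,-11,0],[70,0,0,-15,0],[70,0,2,-18,0],[70,0,7,-18,0.05],[70,0,12,-18,0.1],[70,0,17,-18,0.15]])

```text
time: 20.05
tool_pos: [0.4548, 0.0487, 0.2096]
tool_rot: [[-0.996, 0.093, 0.001], [0.093, 0.996, -0.0], [-0.001, 0.0, -1.0]]
force: [1.2, 0.1, 0.1]
gripper_width: 0.723
grasp_force: 0.0
```

```bash
python3 go.py .462 .3335 .21 80
python3 - <<'E'
from m import *
snap('wrist','w7')
clusters('w7',.025,(.4,.7),(-.40,-.04))
E
```

```text
t 20.05 pos [0.4548 0.0487 0.2096] yang 84.6 q6 -93 w 0.723
shift cm [ 1.94 28.42 -0.04]
turn 0.081
w7 px [114. 206.] n 1854 ztop 0.067 topcircle [ 472.  -120.3] r 29.1 mid [ 471.9 -121.2] ext [0.058 0.05 ]
w7 px [  3. 218.] n 168 ztop 0.036 topcircle [ 475.9 -289.4] r 16.2 mid [ 475.9 -288.2] ext [0.031 0.013]
w7 px [140. 254.] n 603 ztop 0.075 topcircle [540.1 -92.6] r 5.1 mid [540.5 -91.8] ext [0.009 0.007]
w7 px [ 22. 268.] n 210 ztop 0.048 topcircle [ 550.  -276.3] r 5.6 mid [ 550.2 -276.3] ext [0.01  0.007]
```

View pics/w7.png

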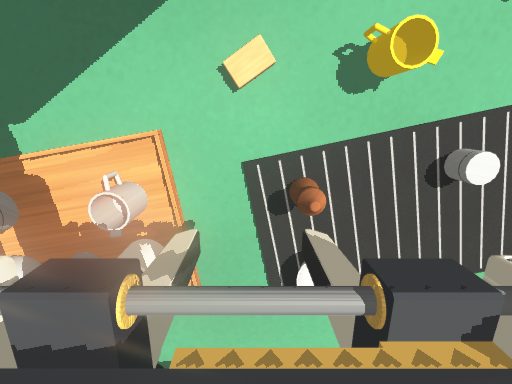

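The jug stands upright at px (118,205) on the tray, in front of the jar. Last is the small tin, at px (475,166).

play_rows(moves=[[90,0.3,5,0,0.02],[90,0.6,10,0,0.04],[90,1,15,0,0.06],[90,1.3,20,0,0.08],[90,1.6,25,0,0.08],[90,1.9,28,0,0.08],[90,1.9,28.4,0,0.08],[90,1.9,28.4,0,0.08]])

```text
time: 20.9
tool_pos: [0.4613, 0.3321, 0.2086]
tool_rot: [[-0.986, 0.167, -0.001], [0.167, 0.986, -0.001], [0.001, -0.001, -1.0]]
force: [-0.1, -0.8, -1.1]
gripper_width: 0.649
grasp_force: 0.0
```

```bash
python3 go.py .462 .3337 .013 80
python3 - <<'E'
from m import *
snap('wrist','w8')
clusters('w8',.02,(.4,.5),(.27,.4))
E
```

```text
t 20.9 pos [0.4613 0.3321 0.2086] yang 80.4 q6 -56 w 0.649
shift cm [-0.05  0.19 19.56]
turn 0.007
w8 px [251. 183.] n 929 ztop 0.046 topcircle [461.6 333.7] r 20.7 mid [461.7 333.8] ext [0.041 0.041]
w8 px [252. 322.] n 52000 ztop 0.329 topcircle [440.9 338.2] r 58.2 mid [440.5 338.3] ext [0.022 0.115]
```

play_rows(moves=[[90,0,0.2,4,0],[90,0,0.2,9,0],[90,0,0.2,14,0],[90,0,0.2,18,0],[90,0,0.2,19.3,0],[90,0,0.2,19.3,0],[180,0,0.2,19.3,0],[180,0,0.2,19.3,0]])

```text
time: 21.75
tool_pos: [0.4639, 0.3344, 0.0187]
tool_rot: [[-0.986, 0.169, 0.004], [0.169, 0.986, 0.002], [-0.004, 0.003, -1.0]]
force: [-0.4, 0.7, -0.2]
gripper_width: 0.524
grasp_force: 0.0
```

play_rows(moves=[[180,0,0,0,0],[180,0,0,0,0],[180,0,0,0,0],[180,0,0,0,0],[180,0,0,0,0],[180,0,0,0,0]])

```text
time: 22.35
tool_pos: [0.4635, 0.3344, 0.0184]
tool_rot: [[-0.986, 0.168, 0.004], [0.168, 0.986, 0.001], [-0.004, 0.002, -1.0]]
force: [0.2, -1.1, 7.1]
gripper_width: 0.446
grasp_force: 20.0
```

play_rows(moves=[[180,0,0,-1,0],[180,0,0,-4,0],[180,0,0,-8,0],[180,0,0,-13,0],[180,0,0,-18,0],[180,0,-2,-20,0],[180,0,-5,-20,0],[180,0,-10,-20,0]])

```text
time: 23.15
tool_pos: [0.4455, 0.2361, 0.2182]
tool_rot: [[-0.986, 0.166, 0.004], [0.166, 0.986, 0.002], [-0.004, 0.002, -1.0]]
force: [1.6, -0.3, -0.9]
gripper_width: 0.448
grasp_force: 20.0
```

```bash
python3 go.py .466 -.3125 .21 93.6
```

```text
t 23.15 pos [0.4455 0.2361 0.2182] yang 80.5 q6 -65 w 0.448
shift cm [-11.12 -53.76   0.73]
turn -0.229
```

play_rows(moves=[[180,-1,-5,0,-0.03],[180,-2.1,-10,0,-0.06],[180,-3.1,-15,0,-0.09],[180,-4.1,-20,0,-0.12],[180,-5.2,-25,0,-0.15],[180,-6.2,-30,0,-0.18],[180,-7.2,-35,0,-0.21],[180,-8.3,-40,0,-0.23]])

```text
time: 23.95
tool_pos: [0.4584, -0.1662, 0.2172]
tool_rot: [[-0.998, -0.061, 0.001], [-0.061, 0.998, -0.0], [-0.001, -0.001, -1.0]]
force: [0.7, 0.5, -1.1]
gripper_width: 0.448
grasp_force: 20.0
```

```bash
python3 go.py .4682 -.3133 .2 93.4
```

```text
t 23.95 pos [ 0.4584 -0.1662  0.2172] yang 93.5 q6 -127 w 0.448
shift cm [ -0.07 -14.74   1.73]
turn 0.002
```

play_rows(moves=[[180,0,-5,0,0],[180,0,-10,0,0],[180,-0.1,-14,2,0],[180,-0.1,-14.7,5,0],[180,-0.1,-14.7,8,0],[180,-0.1,-14.7,8,0],[180,-0.1,-14.7,8,0],[180,-0.1,-14.7,8,0]])

```text
time: 24.75
tool_pos: [0.4698, -0.3115, 0.1384]
tool_rot: [[-0.998, -0.061, 0.002], [-0.061, 0.998, -0.002], [-0.002, -0.002, -1.0]]
force: [0.4, -0.5, -0.5]
gripper_width: 0.45
grasp_force: 20.0
```

```bash
python3 go.py .4682 -.3133 .0605 93.4
python3 - <<'E'
from m import *
im,d,c=snap('wrist','w9')
P=pts(d,c)
for lo,hi,n in ((.036,.05,'wide'),(.11,.2,'small')):
    m=(P[...,2]>lo)&(P[...,2]<hi)&(abs(P[...,0]-.467)<.045)&(abs(P[...,1]+.312)<.045)
    Q=P[m]; print(n,len(Q),Q.min(0).round(4),Q.max(0).round(4))
E
```

```text
t 24.75 pos [ 0.4698 -0.3115  0.1384] yang 93.5 q6 -138 w 0.450
shift cm [ 0.18 -0.15  7.79]
turn 0.002
wide 2029 [ 0.4366 -0.3421  0.0361] [ 0.485  -0.283   0.0466]
small 8016 [ 0.4469 -0.347   0.1244] [ 0.4876 -0.274   0.2   ]
```

View pics/w9.png

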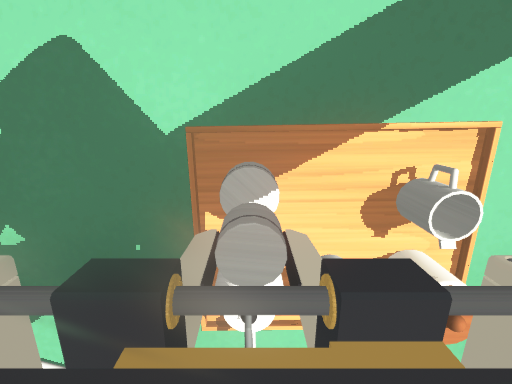

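Seen from above, the wide tin is centred at (.4666,-.3125). The small tin is held above it, about 1 mm off in x and 1 mm in y. I'll correct that and lower.

play_rows(moves=[[180,0.1,-0.1,2,0],[180,0.1,-0.1,4,0],[180,0.1,-0.1,6,0],[180,0.1,-0.1,7,0],[180,0.1,-0.1,7.5,0],[180,0.1,-0.1,7.7,0],[180,0.1,-0.1,7.7,0],[180,0.1,-0.1,7.7,0]])

```text
time: 25.6
tool_pos: [0.4683, -0.3126, 0.0601]
tool_rot: [[-0.998, -0.06, 0.001], [-0.06, 0.998, -0.001], [-0.001, -0.001, -1.0]]
force: [0.9, -1.1, -1.0]
gripper_width: 0.451
grasp_force: 20.0
```

play_rows(moves=[[180,0,0,0.1,0],[180,0,0,0.1,0],[140,0,0,0.1,0],[110,0,0,0.1,0],[90,0,0,0.1,0],[90,0,0,0.1,0]])

```text
time: 26.2
tool_pos: [0.4678, -0.3122, 0.0582]
tool_rot: [[-0.998, -0.06, 0.0], [-0.06, 0.998, -0.0], [-0.0, -0.0, -1.0]]
force: [0.6, -0.8, 0.3]
gripper_width: 0.636
grasp_force: 0.0
```

play_rows(moves=[[90,0,0,-1.5,0],[90,0,0,-4,0],[90,0,0,-8,0],[90,0,0,-12,0],[90,3,0,-15,0],[90,7,4,-15,0],[90,8,8,-15,0],[90,8,12,-15,0]])

```text
time: 27.0
tool_pos: [0.3786, -0.1958, 0.2083]
tool_rot: [[-0.998, -0.057, -0.0], [-0.057, 0.998, 0.0], [0.0, 0.0, -1.0]]
force: [1.4, -0.2, -0.7]
gripper_width: 0.649
grasp_force: 0.0
```

play_rows(moves=[[90,0,5,0,0],[90,0,10,0,0],[90,0,15,0,0],[90,0,20,0,0],[90,0,25,0,0],[90,0,30,0,0],[90,0,30,0,0],[90,0,30,0,0]])

```text
time: 27.8
tool_pos: [0.3622, 0.1034, 0.2082]
tool_rot: [[-0.998, -0.065, 0.0], [-0.065, 0.998, -0.001], [-0.0, -0.001, -1.0]]
force: [-0.4, 0.4, -0.6]
gripper_width: 0.647
grasp_force: 0.0
```

```bash
python3 go.py
python3 - <<'E'
from m import *
im,d,c=snap('top','top2')
clusters('top2',.02,(.35,.64),(-.4,.4))
cv2.imwrite('pics/top2c.png',cv2.resize(im[90:220,130:430,::-1],(800,347),interpolation=cv2.INTER_CUBIC))
E
```

```text
t 27.8 pos [0.3622 0.1034 0.2082] yang 93.7 q6 -95 w 0.647
top2 px [380. 135.] n 609 ztop 0.121 topcircle [ 573.6 -308.5] r 24.0 mid [ 573.6 -307.6] ext [0.047 0.01 ]
top2 px [246. 140.] n 2400 ztop 0.624 topcircle [364.9 102.6] r 59.8 mid [366.  102.4] ext [0.032 0.118]
top2 px [351. 137.] n 297 ztop 0.082 topcircle [ 569.7 -210.9] r 27.1 mid [ 569.5 -210.8] ext [0.053 0.05 ]
top2 px [321. 139.] n 456 ztop 0.094 topcircle [ 560.5 -116.7] r 28.7 mid [ 560.5 -116.4] ext [0.051 0.055]
top2 px [324. 169.] n 199 ztop 0.066 topcircle [ 473.1 -123.6] r 29.1 mid [ 473.1 -124. ] ext [0.058 0.05 ]
top2 px [385. 169.] n 360 ztop 0.085 topcircle [ 467.  -313.3] r 21.2 mid [ 467.4 -313.4] ext [0.038 0.042]
top2 px [289. 179.] n 76 ztop 0.336 topcircle [378.1  12.3] r 27.0 mid [378.2  12.1] ext [0.054 0.007]
top2 px [229. 186.] n 98 ztop 0.329 topcircle [351.4 138.6] r 1.8 mid [351.3 138.6] ext [0.002 0.003]
top2 px [270. 184.] n 43 ztop 0.382 topcircle [355.4  64.2] r 5.4 mid [355.4  64.2] ext [0.01  0.004]
```

View pics/top2c.png

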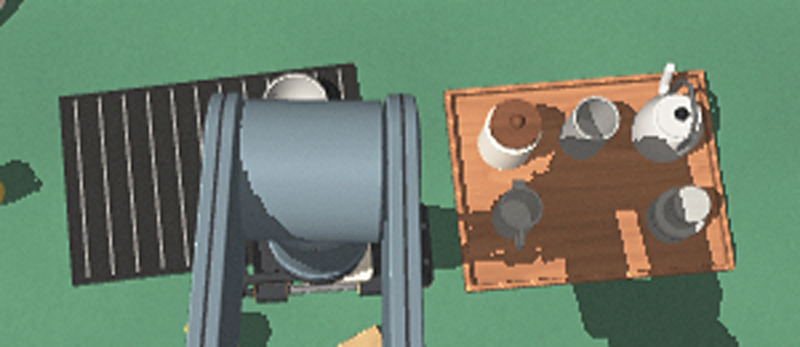

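The tray shows the jar, tumbler and kettle in line at the back, the jug in front of the jar, and the stacked tins (top at 85 mm) in front of the kettle. The arm is clear, so I'm handing in.

```bash
python3 -c "
from cell import ctrl
print(ctrl.close_job())"
```

```text
the job is handed in; nothing more can be done
None
```

I handed the job in at about 28 s of the 112 s. The tumbler, wide tin, milk jug and stacked small tin all measured within tolerance on the tray, and the kettle and sugar jar measured where they started. The bowl and pepper mill were partly hidden by the arm in the last picture, so I didn't re-measure them. The close call returned no verdict.

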